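# Fit the filter cell on the illuminator port and hold it home

## Robot

A 7-joint arm with a two-finger parallel gripper is mounted at the origin on a cart in front of the work surface, level with it; the furniture and walls round the work are solid. World frame = base frame: x ahead of the robot, y to its left, z up, the work surface at z = 0. Lengths are in m, angles in degrees, forces in N, time in s.
With the tool pointing down it reaches from about 0.425 to 0.875 m from the base axis. Payload 4.7 kg.
Tool frame: the origin (TCP) lies at the very end of the fingers, on their centre line; the grasp point (between the pads) lies 19 mm behind it; z points along the fingers, y is the line along which they close (so a half turn about z gives the same grasp; the last joint's range is limited). The gripper opens to 87 mm and grips with 3 to 60 N. Pads are 19 mm wide; open, the fingers measure 117 mm over their backs; the gripper's body (75 mm by 190 mm) begins 51 mm behind the grasp point.
Start: joints at [-68.291, 18.392, -4.016, 83.108, 1.295, 78.541, -3.26], TCP at [0.232, 0.607, 0.223] pointing down, gripper open.
Joint ranges: [-163.93, 163.93], [-17.29, 119.83], [-79.2, 71.16], [3.27, 140.29], [-89.18, 269.18], [5.43, 117.66], [-154.24, 154.24]. Speed limits (degrees/s): [147.25, 147.25, 180, 180, 180, 180, 180].

## Interface

Orientations are given as [roll, pitch, yaw] about the fixed x, y, z axes, in that order (R = Rz(yaw) Ry(pitch) Rx(roll)).
In Python, from cell import get_obs, read_camera, sign_off, silhouettes gives the robot as it stands.
- The arm moves only by the tool play_rows, never from a script. Its argument "steps" is a list that holds one entry, the list of rows, each a list of 7 numbers: the shift along the tool's x, y, z in m, then the turn, a rotation vector about the tool's x, y, z in rad, then the finger opening in m, from 0 to 0.087. A call has 1 to 12 rows; each row shifts and turns the commanded pose from where the row before left it, along the tool's axes as they then stand; what a row does not reach is not made up. A row lasts 1/10 s, in which the tool goes at most 50 mm and 8.59 degrees, less where a joint would pass 70% of its speed; a pose out of reach is approached as far as the arm can. A call is refused whole if a number of a shift passes 0.05 or a number of a turn 0.15, either way. A call with a gripper value outside its range is refused whole. The fingers move at their own pace and stop on an object; "force" is the grip in N (left out, the last holds). Time passes only in rows, so rows that do not move let the fingers close. It gives the time, the measured TCP pose, the force, the opening and the grip force at its end, in the units of the state.
- get_obs(): the state, without advancing time (a new reading comes with each control period).
- read_camera(name): name is "scene" or "top" or "wrist"; returns a dict with "frame" (420x560x3 uint8, red, green, blue), "intrinsics" (3x3 intrinsics, pixels), "view" (4x4, takes a point from world to camera coordinates). Camera axes: x right, y up, looking along -z (the intrinsics and any distortion apply to the point x, -y, -z); pixel columns grow to the right and rows downward; lengths in m; the calibration is good to about 2 mm. A picture is of the moment at which its call begins. There is no depth.
- sign_off(): hands the job in; it is judged then, once.
Trained networks look in the newest picture that a camera, given by its name, has taken for a name from the list of things; names that differ only in an ending like _2 or _b are one class to them, and where a whole thing is asked for, a point or a joint stands for the part that bears it (a point fixed in the world has none). Each returns a list of dicts, best first, with "p" (0 to 1); they miss things now and then, are a little off and sometimes report something else, mostly with a low value. They report only what shows in the picture. A call takes as long as a camera call.
- silhouettes(camera, name): "pixels" (420x560 bool, what is visible of it) and "extent" ([left, top, right, bottom] in pixels, round what is visible of it).
The state is a dict: "time_s": time; "qpos": joint angles; "joint_velocities": joint speeds; "effort": joint torques, N m; "tool_pos": TCP position; "tool_rot": TCP orientation; "force": force on the tool from outside, world axes, zero at the start; "wrist_torque": the same for the moment, N m; "grip_width": finger opening in m; "grasp_force": force on a finger pad.
Only numpy, scipy, OpenCV 4.12 (cv2) and the standard library are available. Lean on these libraries where they do the work, as an engineer would, in place of code of your own. Each camera call takes 0.05 s, during which the arm holds its last target. There are 200 camera calls.

## Task

Take the black knurled filter cell standing on the bench, put it over the spigot of the grey bench illuminator and turn it until its hidden keyways drop over the three pins. Then push it down fully home on its seat against the spring ring and finish while still holding it there, upright, so that a colleague can clamp it; leave the vial, the dark dish and the marker where they are.

Things in the scene. Friction and masses are not known exactly. Their poses are not given: they have to be found in the camera images.
- filter_cell: Loose black knurled round collar, 58 mm across, 44 mm tall, 0.08 to 0.17 kg, amber glass closing its top 2 mm below the rim. Origin: centre of its open underside, z up. Grip across any diameter. Inside: bore 36 mm wide, 38 mm deep, with three straight keyways 120 degrees apart, each 11 mm wide, cut out to 48 mm diameter, unseen from above; one points along the cell's own +x.
- illuminator: Fixed grey lamp house 130 x 110 mm, 26 mm high, with a round dark seat (68 mm across) in the middle, 34 mm above the bench. Origin: centre of its underside, z up. From the seat a bright spigot with three side pins stands up.
- spigot_top (a point): Centre of the top of the spigot, 30 mm above the seat. The spigot is 32 mm in diameter, its last 8 mm tapering to 24 mm.
- pin_tops (a point): Point on the spigot's axis level with the tops of its three rigid steel pins, 16.5 mm above the seat. The pins are 5 mm thick, 120 degrees apart, out to 45 mm diameter; which way they point varies and is not reported. A cell not lined up rests level on them. Somewhere within 120 degrees of turn, either way, (play about 8 degrees each side) it drops 10.5 mm to the spring ring.
- seat (a point): Centre of the illuminator's seat plane, on the spigot's axis, 34 mm above the bench, z up. The cell is home when the centre of its underside is at this point.
- spring_ring (a joint): Brass spring ring, 46 mm across, round the foot of the spigot: 0 when it stands up, 6 mm above the seat; 0.006 m when it is pressed flush with the seat. It pushes back with 3.5 N at 0, rising to 6.5 N at 0.006 m, more than the cell weighs, so a cell let go rises off the seat.
- vial: Bystander: small white-capped clear vial standing upright, 21 mm across, 60 mm tall. Origin at the centre of its underside.
- dark_dish: Bystander: round petri dish with dark red agar, 93 mm across, 15 mm high. Origin at the centre of its underside.
- marker: Bystander: black marker pen with a white band, lying flat, 138 mm long, 18 mm high. Origin under its middle.

How it is judged:
By the outcome, as a careful person would: the job done as asked, in the order asked, and still so for the second after the job is handed in, while the arm keeps its last pose, push and grip.
It also fails if it takes over 72 s, if anything falls off the work surface, if the arm or the gripper's body presses on something with over 40 N, if the wrist force passes 120 N, or if a joint passes its speed limit or range.

## Working session

There is one attempt and no reset: what is moved stays moved. The work goes in short steps, Python scripts to look and compute and a tool call to move; the robot and the scene stay as the last step left them, time stands still between calls to the robot, and variables do not carry over. Pictures are saved under pics/ and viewed, at most 10 in all, crops included, and the job is handed in when it is done.

Besides the shell and the picture viewer there is one more tool, called as a command line: name --argument value ..., lists and objects as JSON in quotes. play_rows: Moves the arm, as the interface text tells. Its arguments: {"type":"object","properties":{"steps":{"type":"array","items":{"type":"array","items":{"type":"array","items":{"type":"number"}}}},"force":{"type":"number"}},"required":["steps"]}

```bash
mkdir -p pics
cat > h.py <<'E'
import numpy as np,cv2
from cell import *
def ray(c,u,v):
    K=c["intrinsics"];V=c["view"];R=V[:3,:3];o=-R.T@V[:3,3]
    d=np.array([(u-K[0,2])/K[0,0],-(v-K[1,2])/K[1,1],-1.]);return o,R.T@d
def at_z(c,u,v,z):
    o,d=ray(c,u,v);return o+d*(z-o[2])/d[2]
def proj(c,p):
    K=c["intrinsics"];V=c["view"];q=V[:3,:3]@np.array(p)+V[:3,3];q=K@(q*[1,-1,-1]);return q[:2]/q[2]
def save(c,n): cv2.imwrite("pics/"+n,c["frame"][:,:,::-1])
E
python3 - <<'E'
from h import *
o=get_obs();print({k:np.round(v,3).tolist() for k,v in o.items()})
ims=[]
for n in("scene","top"):
    c=read_camera(n);ims.append(c["frame"]);print(n,c.keys(),c["intrinsics"].tolist(),np.round(c["view"],3).tolist())
    for t in("filter_cell","illuminator","vial","dark_dish","marker"):
        for s in silhouettes(n,t)[:2]:
            e=s["extent"];m=np.argwhere(s["pixels"]).mean(0)[::-1]
            print(n,t,round(s["p"],2),np.round(e),m.round(1),at_z(c,*m,.04).round(3))
    save(c,n+"1.png")
E
```

```text
{'time_s': 0.0, 'qpos': [-68.292, 18.439, -4.014, 83.178, 1.296, 78.54, -3.26], 'joint_velocities': [0.062, 0.005, -0.121, -0.019, -0.06, -0.126, -0.069], 'effort': [-0.0, -49.129, -0.404, -31.252, -0.064, 0.044, 0.0], 'tool_pos': [0.232, 0.607, 0.221], 'tool_rot': [-179.889, 0.007, 159.1], 'force': [0.649, 0.667, 0.578], 'wrist_torque': [0.037, -0.07, -0.019], 'grasp_force': 0.0, 'grip_width': 0.087}
scene dict_keys(['frame', 'intrinsics', 'view']) [[384.3874768785953, 0.0, 271.27092859521235], [0.0, 384.3874768785953, 203.91809376880568], [0.0, 0.0, 1.0]] [[0.771, -0.637, -0.006, -0.465], [0.374, 0.445, 0.814, -0.243], [-0.516, -0.63, 0.581, -0.63], [0.0, 0.0, 0.0, 1.0]]
scene filter_cell 0.92 [189. 164. 209. 189.] [198.2 177.3] [0.517 0.192 0.04 ]
scene illuminator 0.77 [238. 215. 312. 268.] [272.4 242.5] [ 0.502 -0.127  0.04 ]
scene vial 0.59 [176. 219. 190. 245.] [181.1 229.6] [0.379 0.03  0.04 ]
scene dark_dish 0.76 [283. 169. 316. 186.] [299.2 176. ] [0.721 0.028 0.04 ]
scene dark_dish 0.4 [338. 278. 408. 318.] [371.5 297.4] [ 0.542 -0.348  0.04 ]
scene marker 0.9 [336. 278. 408. 323.] [372.4 298.1] [ 0.542 -0.35   0.04 ]
scene marker 0.54 [235. 213. 311. 269.] [272.1 242.4] [ 0.501 -0.126  0.04 ]
top dict_keys(['frame', 'intrinsics', 'view']) [[453.078483322811, 0.0, 287.414026827582], [0.0, 453.078483322811, 211.09827789692864], [0.0, 0.0, 1.0]] [[-0.019, -1.0, -0.002, -0.029], [0.992, -0.019, 0.128, -0.559], [-0.128, 0.0, 0.992, -0.915], [0.0, 0.0, 0.0, 1.0]]
top filter_cell 0.58 [152. 211. 181. 241.] [167.3 227.4] [0.528 0.211 0.04 ]
top illuminator 0.7 [394. 199. 452. 213.] [422.3 207.2] [ 0.56  -0.322  0.04 ]
top illuminator 0.69 [284. 195. 346. 264.] [318.1 229.4] [ 0.518 -0.102  0.04 ]
top dark_dish 0.75 [221. 108. 260. 146.] [238.9 124.7] [0.746 0.061 0.04 ]
top marker 0.8 [392. 202. 451. 214.] [424.3 206.7] [ 0.561 -0.326  0.04 ]
```

View both.

View pics/scene1.png

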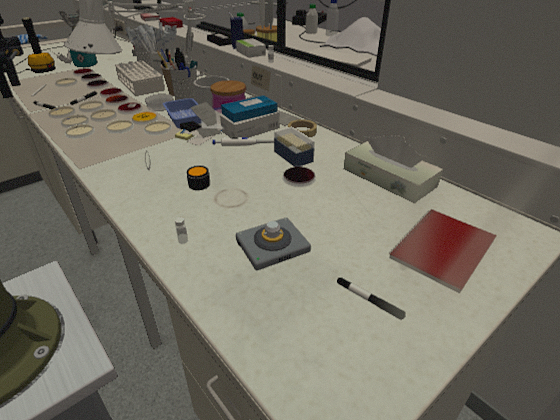

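View pics/top1.png

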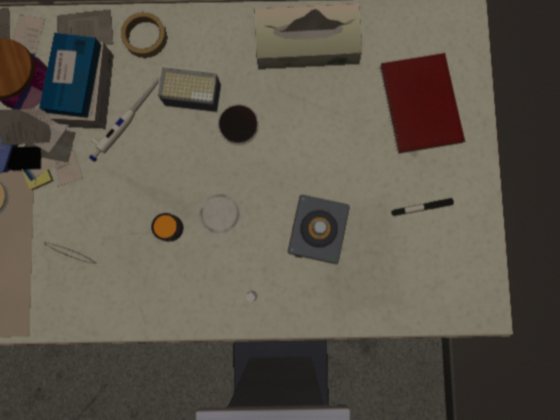

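```bash
cat >> h.py <<'E'
from scipy.spatial.transform import Rotation as Ro
def delta(p,yaw):
    o=get_obs();R=Ro.from_euler('xyz',o["tool_rot"],degrees=True)
    T=Ro.from_euler('xyz',[180,0,yaw],degrees=True)
    print("pos",np.round(o["tool_pos"],4),"rot",np.round(o["tool_rot"],2),"shift",np.round(R.inv().apply(np.array(p)-o["tool_pos"]),4),"turn",np.round((R.inv()*T).as_rotvec(),4),"t",o["time_s"])
def blob(c,u,v,r,lo,hi):
    h=cv2.cvtColor(c["frame"],cv2.COLOR_RGB2HSV);m=cv2.inRange(h,np.array(lo),np.array(hi))
    k=np.zeros_like(m);cv2.circle(k,(int(u),int(v)),r,255,-1);m&=k
    q=cv2.moments(m,True);return q["m10"]/q["m00"],q["m01"]/q["m00"],q["m00"]
E
python3 - <<'E'
from h import *
c=read_camera("top")
a=blob(c,166,227,20,[5,150,80],[25,255,255]);p=at_z(c,*a[:2],.042);print("cell",a,p)
s=blob(c,320,227,9,[0,0,120],[180,50,255]);print("spig",s,at_z(c,*s[:2],.064), at_z(c,320,227,.064))
delta([p[0],p[1],.17],159)
# triangulate check with scene
c2=read_camera("scene");b=blob(c2,198,173,20,[5,150,80],[25,255,255]);print(b,at_z(c2,*b[:2],.042))
s=blob(c2,273,228,12,[0,0,140],[180,50,255]);print(s,at_z(c2,*s[:2],.06))
E
```

```text
cell (164.63875598086125, 226.0358851674641, 418.0) [0.53083097 0.21643272 0.042     ]
spig (319.7741935483871, 226.56451612903226, 62.0) [ 0.52152953 -0.10434688  0.064     ] [ 0.52063453 -0.10477982  0.064     ]
pos [0.2319 0.6072 0.2226] rot [179.99   0.   159.1 ] shift [-0.4186 -0.2585  0.0526] turn [0.0001 0.     0.0017] t 0.65
(196.93333333333334, 170.94814814814814, 135.0) [0.52967788 0.2191148  0.042     ]
(271.2096774193548, 221.6451612903226, 124.0) [ 0.52763496 -0.09201062  0.06      ]
```

play_rows --steps '[[[-0.038,-0.0235,0.003,0,0,0,0.087],[-0.038,-0.0235,0.003,0,0,0,0.087],[-0.038,-0.0235,0.003,0,0,0,0.087],[-0.038,-0.0235,0.003,0,0,0,0.087],[-0.038,-0.0235,0.003,0,0,0,0.087],[-0.038,-0.0235,0.003,0,0,0,0.087],[-0.038,-0.0235,0.003,0,0,0,0.087],[-0.038,-0.0235,0.003,0,0,0,0.087],[-0.038,-0.0235,0.003,0,0,0,0.087],[-0.038,-0.0235,0.003,0,0,0,0.087],[-0.038,-0.0235,0.003,0,0,0,0.087],[0,0,0,0,0,0,0.087]]]'

```text
time_s: 1.9
tool_pos: [0.5342, 0.2085, 0.1895]
tool_rot: [-179.8, 0.2, 158.4]
force: [0.5, -0.1, -0.2]
grip_width: 0.0869
grasp_force: 0.0
```

play_rows --steps '[[[0,0,0,0,0,0.1,0.087],[0,0,0,0,0,0.1,0.087],[0,0,0,0,0,0.1,0.087],[0,0,0,0,0,0.1,0.087],[0,0,0,0,0,0.1,0.087],[0,0,0,0,0,0.1,0.087],[0,0,0,0,0,0.1,0.087],[0,0,0,0,0,0.1,0.087],[0,0,0,0,0,0,0.087],[0,0,0,0,0,0,0.087]]]'

```text
time_s: 2.9
tool_pos: [0.53, 0.217, 0.1897]
tool_rot: [180.0, -0.0, 113.4]
force: [0.1, -0.2, -0.6]
grip_width: 0.0874
grasp_force: 0.0
```

Run:
```python
from h import *
c=read_camera("wrist");save(c,"w1.png")
for s in silhouettes("wrist","filter_cell"):
    if s["p"]>.3: print(s["p"],s["extent"])
a=blob(c,280,210,300,[5,150,80],[25,255,255]);p=at_z(c,*a[:2],.042);print("cell",a,p)
print(get_obs()["qpos"],(-c["view"][:3,:3].T@c["view"][:3,3]).round(3))
delta([p[0],p[1],.06],112)
```

```text
0.69 [251.7, 166.2, 307.2, 222.6]
cell (279.30976037405026, 201.03097603740503, 1711.0) [0.53078248 0.21429433 0.042     ]
[-40.9070282   10.07966171  18.01867838  97.70267733  -3.25635092
  72.7223264    1.18929015] [0.498 0.292 0.351]
pos [0.5301 0.2168 0.1896] rot [ 1.7999e+02 -1.0000e-02  1.1337e+02] shift [-0.0026 -0.0004  0.1296] turn [ 0.0001 -0.0001  0.0239] t 3.0
```

View pics/w1.png

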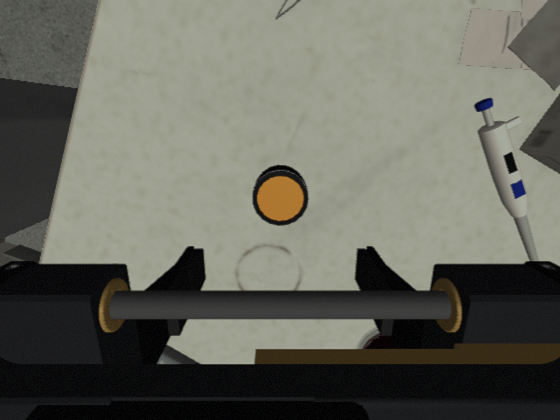

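play_rows --steps '[[[-0.001,0,0.03,0,0,0,0.087],[-0.001,0,0.03,0,0,0,0.087],[0,0,0.03,0,0,0,0.087],[0,0,0.02,0,0,0,0.087],[0,0,0,0,0,0,0.087],[0,0,0,0,0,0,0.087],[0,0,0,0,0,0,0.087]]]'

```text
time_s: 3.7
tool_pos: [0.5321, 0.2153, 0.0812]
tool_rot: [179.8, -0.0, 113.3]
force: [-0.2, -0.3, -0.1]
grip_width: 0.087
grasp_force: 0.0
```

Run:
```python
from h import *
c=read_camera("wrist");save(c,"w2.png")
a=blob(c,280,200,300,[5,150,80],[25,255,255]);p=at_z(c,*a[:2],.042);print("cell",a,p)
delta([p[0],p[1],.012],112)
```

```text
cell (277.64430665163474, 235.20039458850056, 3548.0) [0.53004076 0.21685377 0.042     ]
pos [0.5322 0.2153 0.0813] rot [ 1.7983e+02 -2.0000e-02  1.1328e+02] shift [ 0.0022 -0.0016  0.0693] turn [ 0.003  -0.0004  0.0223] t 3.75
```

play_rows --steps '[[[0.0015,-0.001,0.02,0,0,0,0.087],[0,0,0.02,0,0,0,0.087],[0,0,0.02,0,0,0,0.087],[0,0,0.009,0,0,0,0.087],[0,0,0,0,0,0,0.087],[0,0,0,0,0,0,0.065],[0,0,0,0,0,0,0.06],[0,0,0,0,0,0,0.05],[0,0,0,0,0,0,0.05],[0,0,0,0,0,0,0.05],[0,0,0,0,0,0,0.05]]]' --force 10

```text
time_s: 4.85
tool_pos: [0.5299, 0.216, 0.0111]
tool_rot: [179.9, -0.0, 113.3]
force: [0.4, -0.4, 2.6]
grip_width: 0.0585
grasp_force: 10.0
```

play_rows --steps '[[[0,0,0,0,0,0,0.05],[0,0,0,0,0,0,0.05],[0,0,0,0,0,0,0.05],[0,0,-0.02,0,0,0,0.05],[0,0,-0.03,0,0,0,0.05],[0,0,-0.03,0,0,0,0.05],[0,0,-0.03,0,0,0,0.05],[0,0,-0.02,0,0,0,0.05],[0,0,0,0,0,0,0.05],[0,0,0,0,0,0,0.05],[0,0,0,0,0,0,0.05]]]' --force 35

```text
time_s: 5.95
tool_pos: [0.5281, 0.2152, 0.1384]
tool_rot: [-179.8, 0.0, 113.3]
force: [0.2, -0.4, -1.0]
grip_width: 0.0577
grasp_force: 35.0
```

Run:
```python
from h import *
c=read_camera("wrist");save(c,"w3.png")
a=blob(c,280,200,300,[5,150,80],[25,255,255]);z=get_obs()["tool_pos"][2]+.030;print("cell",a,at_z(c,*a[:2],z))
delta([.521,-.1045,z-.03],80); print(get_obs()["qpos"])
```

```text
cell (279.9552551852715, 281.7331624329993, 4291.0) [0.52601519 0.22066425 0.16841303]
pos [0.5282 0.2152 0.1384] rot [-1.7979e+02  2.0000e-02  1.1327e+02] shift [-0.2909 -0.1329  0.0006] turn [-0.0034  0.0014  0.5806] t 6.0
[-40.7125233   12.26284765  18.02192432 101.34294555  -4.06048668
  67.23882525   1.77651307]
```

View pics/w3.png

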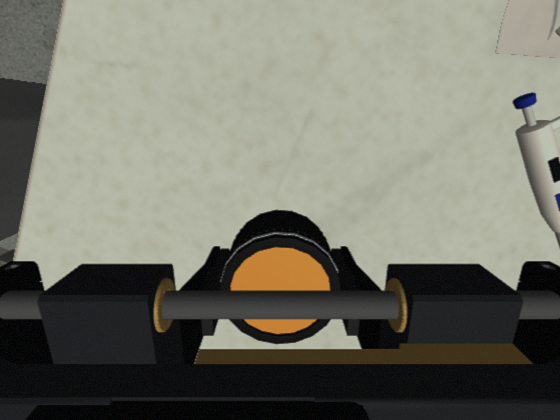

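play_rows --steps '[[[-0.036,-0.0133,0,0,0,0,0.05],[-0.036,-0.0133,0,0,0,0,0.05],[-0.036,-0.0133,0,0,0,0,0.05],[-0.036,-0.0133,0,0,0,0,0.05],[-0.036,-0.0133,0,0,0,0,0.05],[-0.036,-0.0133,0,0,0,0,0.05],[-0.036,-0.0133,0,0,0,0,0.05],[-0.036,-0.0133,0,0,0,0,0.05],[-0.036,-0.0133,0,0,0,0,0.05],[-0.036,-0.0133,0,0,0,0,0.05],[0,0,0,0,0,0,0.05],[0,0,0,0,0,0,0.05]]]'

```text
time_s: 7.2
tool_pos: [0.5484, -0.1685, 0.1392]
tool_rot: [-179.9, -0.1, 113.1]
force: [0.3, 0.2, -1.0]
grip_width: 0.0579
grasp_force: 35.0
```

play_rows --steps '[[[0,0,0,0,0,0,0.05],[0,0,0,0,0,0,0.05],[0,0,0,0,0,0,0.05]]]'

```text
time_s: 7.5
tool_pos: [0.5496, -0.1661, 0.1404]
tool_rot: [180.0, -0.0, 113.4]
force: [-1.4, 0.6, -0.9]
grip_width: 0.0579
grasp_force: 35.0
```

Run:
```python
from h import *
c=read_camera("wrist");save(c,"w4.png")
o=get_obs();print(o["qpos"].round(1) if hasattr(o["qpos"],'round') else o["qpos"],o["tool_pos"],o["tool_rot"])
print("expect",proj(c,[.521,-.1045,.064]))
for z in(.06,.064): print(at_z(c,280,150,z))
c=read_camera("top");save(c,"t4.png")
```

```text
[-14.6  13.5  33.1 101.3  -8.   67.5  44.2] [ 0.54965048 -0.1663376   0.14048132] [ 1.79991334e+02 -2.05308207e-02  1.13370187e+02]
expect [277.2339595  134.69230222]
[ 0.5275261  -0.11438592  0.06      ]
[ 0.52735584 -0.11400297  0.064     ]
```

View pics/w4.png

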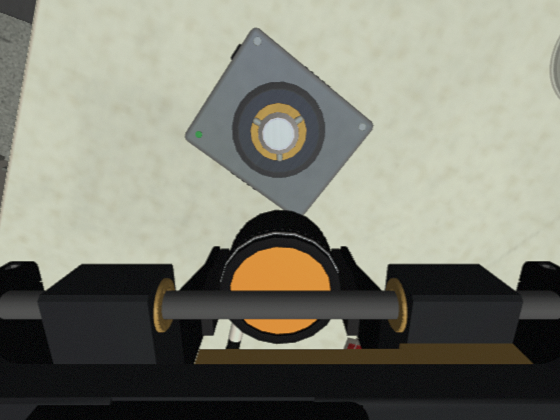

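Run:
```python
from h import *
c=read_camera("wrist");o=get_obs();z=o["tool_pos"][2]
h=cv2.cvtColor(c["frame"],cv2.COLOR_RGB2HSV)
m=cv2.inRange(h,np.array([5,140,80]),np.array([25,255,255]));m[:238]=0;m[345:]=0;m[:,:200]=0;m[:,360:]=0
hull=cv2.convexHull(cv2.findNonZero(m));e=cv2.fitEllipse(hull[:,0].astype(np.float32));print("cell ell",e)
for dz in(.028,.030): print("cell",at_z(c,*e[0],z+dz)," tool",o["tool_pos"])
s=blob(c,278,134,18,[0,0,185],[180,60,255]);print("spig",s,at_z(c,*s[:2],.064))
h2=h.copy();d=cv2.inRange(h2,np.array([0,0,0]),np.array([180,255,85]));k=np.zeros_like(d);cv2.circle(k,(279,130),54,255,-1);d&=k
d=cv2.morphologyEx(d,cv2.MORPH_OPEN,np.ones((5,5)))
hu=cv2.convexHull(cv2.findNonZero(d));e=cv2.fitEllipse(hu[:,0].astype(np.float32));print("seat",e,at_z(c,*e[0],.034))
p=cv2.resize(c["frame"][80:180,220:340],None,fx=5,fy=5)[:,:,::-1];cv2.imwrite("pics/crop4.png",p)
```

```text
cell ell ((279.9942932128906, 289.91937255859375), (86.95691680908203, 100.63081359863281), 89.25247192382812)
cell [ 0.54966635 -0.16638582  0.16859846]  tool [ 0.54959654 -0.16684749  0.14059846]
cell [ 0.54918129 -0.16526873  0.17059846]  tool [ 0.54959654 -0.16684749  0.14059846]
spig (278.16472114137486, 132.7846952010376, 771.0) [ 0.52117231 -0.10348833  0.064     ]
seat ((278.3173522949219, 128.62109375), (92.3353271484375, 95.8589096069336), 177.52894592285156) [ 0.52045499 -0.10182707  0.034     ]
```

View pics/crop4.png

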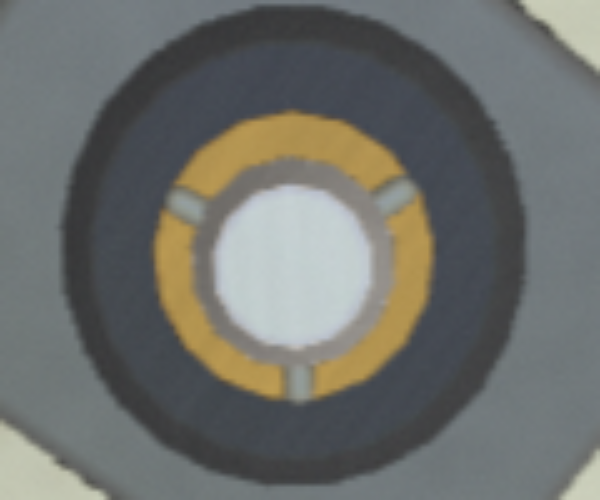

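play_rows --steps '[[[0.03,-0.0006,0,0,0,0,0.05],[0.03,-0.0006,0,0,0,0,0.05],[0.0083,0,0,0,0,0,0.05],[0,0,0.02,0,0,0,0.05],[0,0,0.02,0,0,0,0.05],[0,0,0.012,0,0,0,0.05],[0,0,0,0,0,0,0.05],[0,0,0,0,0,0,0.05],[0,0,0,0,0,0,0.05],[0,0,0,0,0,0,0.05]]]'

```text
time_s: 8.65
tool_pos: [0.5221, -0.1054, 0.0895]
tool_rot: [179.9, 0.0, 113.3]
force: [0.1, 0.1, -1.1]
grip_width: 0.0582
grasp_force: 35.0
```

Run:
```python
from h import *
delta([.5214,-.1043,.0705],113.3)
```

```text
pos [ 0.5221 -0.1054  0.0895] rot [1.7991e+02 4.0000e-02 1.1325e+02] shift [ 0.0013 -0.0003  0.019 ] turn [ 0.0016  0.0007 -0.0008] t 8.65
```

play_rows --steps '[[[0.001,-0.0003,0.01,0,0,0,0.05],[0,0,0.009,0,0,0,0.05],[0,0,0,0,0,0,0.05],[0,0,0,0,0,0,0.05],[0,0,0,0,0,0,0.05]]]'

```text
time_s: 9.15
tool_pos: [0.5209, -0.1045, 0.0696]
tool_rot: [180.0, 0.0, 113.3]
force: [0.5, 0.4, -1.9]
grip_width: 0.058
grasp_force: 35.0
```

play_rows --steps '[[[0,0,0.003,0,0,0,0.05],[0,0,0.003,0,0,0,0.05],[0,0,0.002,0,0,0,0.05],[0,0,0,0,0,0,0.05],[0,0,0,0,0,0,0.05]]]'

```text
time_s: 9.65
tool_pos: [0.5207, -0.1044, 0.0615]
tool_rot: [-180.0, -0.0, 113.3]
force: [-0.2, -0.2, -0.8]
grip_width: 0.0582
grasp_force: 35.0
```

Near pin level; no side force. Push until contact.

play_rows --steps '[[[0,0,0.001,0,0,0,0.05],[0,0,0.001,0,0,0,0.05],[0,0,0,0,0,0,0.05],[0,0,0,0,0,0,0.05]]]'

```text
time_s: 10.05
tool_pos: [0.5209, -0.1045, 0.061]
tool_rot: [180.0, -0.0, 113.3]
force: [-3.9, 0.7, 12.5]
grip_width: 0.0579
grasp_force: 35.0
```

play_rows --steps '[[[0,0,0.001,0,0,0,0.05],[0,0,0,0,0,0,0.05],[0,0,0,0,0,0,0.05],[0,0,0,0,0,0,0.05]]]'

```text
time_s: 10.45
tool_pos: [0.521, -0.1045, 0.0609]
tool_rot: [180.0, -0.1, 113.3]
force: [-6.0, 1.6, 17.1]
grip_width: 0.0575
grasp_force: 35.0
```

play_rows --steps '[[[0.0002,-0.0005,-0.0007,0,0,0,0.05],[0,0,0,0,0,0.06,0.05],[0,0,0,0,0,0.06,0.05],[0,0,0,0,0,0.06,0.05],[0,0,0,0,0,0.06,0.05],[0,0,0,0,0,0,0.05]]]'

```text
time_s: 11.05
tool_pos: [0.522, -0.1049, 0.0611]
tool_rot: [179.8, 0.0, 99.4]
force: [-1.3, -0.2, 8.1]
grip_width: 0.0576
grasp_force: 35.0
```

play_rows --steps '[[[0,0,0,0,0,0.06,0.05],[0,0,0,0,0,0.06,0.05],[0,0,0,0,0,0.06,0.05],[0,0,0,0,0,0.06,0.05],[0,0,0,0,0,0,0.05]]]'

```text
time_s: 11.55
tool_pos: [0.5219, -0.1053, 0.0611]
tool_rot: [179.8, 0.0, 85.7]
force: [-0.7, -0.2, 8.3]
grip_width: 0.0581
grasp_force: 35.0
```

play_rows --steps '[[[0,0,0,0,0,0.06,0.05],[0,0,0,0,0,0.06,0.05],[0,0,0,0,0,0.06,0.05],[0,0,0,0,0,0.06,0.05],[0,0,0,0,0,0,0.05]]]'

```text
time_s: 12.05
tool_pos: [0.5217, -0.1053, 0.061]
tool_rot: [179.8, -0.0, 71.9]
force: [-0.7, -0.9, 8.6]
grip_width: 0.058
grasp_force: 35.0
```

play_rows --steps '[[[0,0,0,0,0,0,0.05],[0,0,0,0,0,0,0.05]]]'

```text
time_s: 12.25
tool_pos: [0.5218, -0.1053, 0.0611]
tool_rot: [179.8, -0.0, 72.0]
force: [-0.7, -0.5, 8.2]
grip_width: 0.0577
grasp_force: 35.0
```

play_rows --steps '[[[0,0,0,0,0,0.06,0.05],[0,0,0,0,0,0.06,0.05],[0,0,0,0,0,0.06,0.05],[0,0,0,0,0,0.06,0.05],[0,0,0,0,0,0,0.05]]]'

```text
time_s: 12.75
tool_pos: [0.5203, -0.1044, 0.0592]
tool_rot: [180.0, -0.0, 58.2]
force: [-0.7, -0.3, -1.6]
grip_width: 0.058
grasp_force: 35.0
```

play_rows --steps '[[[0,0,0.002,0,0,0,0.05],[0,0,0.002,0,0,0,0.05],[0,0,0,0,0,0,0.05],[0,0,0,0,0,0,0.05]]]'

```text
time_s: 13.15
tool_pos: [0.5202, -0.1044, 0.0551]
tool_rot: [180.0, 0.0, 58.3]
force: [0.4, -0.2, -1.8]
grip_width: 0.0579
grasp_force: 35.0
```

Run:
```python
from h import *
o=get_obs();print(o["wrist_torque"],o["force"],o["tool_pos"])
```

```text
[-0.1595469  -0.0502709  -0.03306342] [ 0.35988505 -0.15620142 -1.80503429] [ 0.52023364 -0.10444415  0.05511126]
```

play_rows --steps '[[[0,0,0.002,0,0,0,0.05],[0,0,0.002,0,0,0,0.05],[0,0,0.002,0,0,0,0.05],[0,0,0.002,0,0,0,0.05],[0,0,0,0,0,0,0.05],[0,0,0,0,0,0,0.05]]]'

```text
time_s: 13.75
tool_pos: [0.5203, -0.1045, 0.0475]
tool_rot: [180.0, -0.0, 58.3]
force: [-0.9, 0.1, 3.7]
grip_width: 0.0577
grasp_force: 35.0
```

play_rows --steps '[[[0,0,0.0015,0,0,0,0.05],[0,0,0.0015,0,0,0,0.05],[0,0,0.001,0,0,0,0.05],[0,0,0,0,0,0,0.05],[0,0,0,0,0,0,0.05],[0,0,0,0,0,0,0.05]]]'

```text
time_s: 14.35
tool_pos: [0.5203, -0.1044, 0.045]
tool_rot: [-180.0, -0.1, 58.3]
force: [-7.2, 2.2, 18.3]
grip_width: 0.058
grasp_force: 35.0
```

play_rows --steps '[[[0,0,0.0007,0,0,0,0.05],[0,0,0,0,0,0,0.05],[0,0,0,0,0,0,0.05],[0,0,0,0,0,0,0.05]]]'

```text
time_s: 14.75
tool_pos: [0.5204, -0.1044, 0.045]
tool_rot: [-179.9, -0.1, 58.3]
force: [-8.6, 1.6, 25.1]
grip_width: 0.0579
grasp_force: 35.0
```

Run:
```python
from h import *
o=get_obs();print(o["wrist_torque"],o["force"],o["tool_pos"])
c=read_camera("scene");i=cv2.resize(c["frame"][170:290,200:340],None,fx=5,fy=5,interpolation=cv2.INTER_CUBIC)
cv2.imwrite("pics/s5.png",i[:,:,::-1])
```

```text
[0.17308179 1.98392936 0.0227948 ] [-8.63189976  1.59697455 25.06450333] [ 0.52035734 -0.10440942  0.04502055]
```

View pics/s5.png

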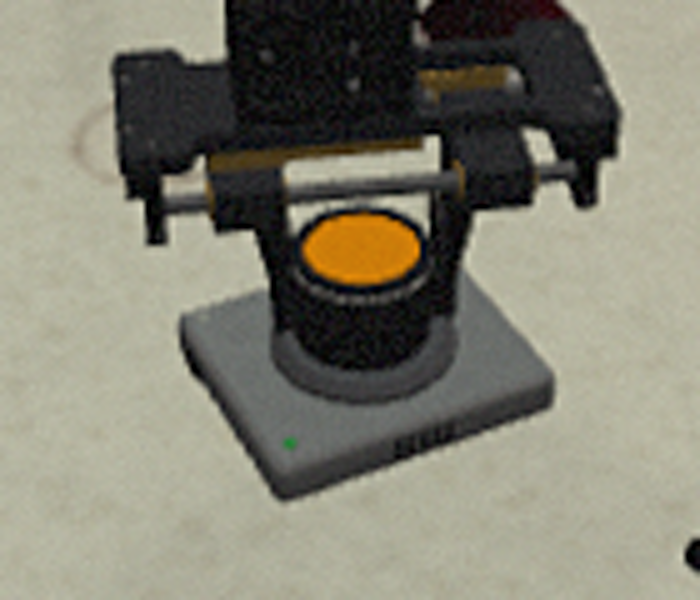

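play_rows --steps '[[[-0.0005,-0.0008,0,0,0,0,0.05],[0,0,0,0,0,0.02,0.05],[0,0,0,0,0,-0.02,0.05],[0,0,0,0,0,0,0.05],[0,0,0,0,0,0,0.05]]]' --force 45

```text
time_s: 15.3
tool_pos: [0.5209, -0.1046, 0.045]
tool_rot: [179.9, -0.1, 58.2]
force: [-4.4, 1.1, 19.6]
grip_width: 0.0576
grasp_force: 45.0
```

Run:
```python
from h import *
o=get_obs();print(o["wrist_torque"],o["force"],o["tool_pos"],o["tool_rot"])
```

```text
[ 0.20677697  1.16288006 -0.03330276] [-4.35892412  1.10334528 19.61605309] [ 0.52085705 -0.10456655  0.04499864] [ 1.79889148e+02 -1.41000484e-01  5.82429360e+01]
```

play_rows --steps '[[[0,0,0,0,0,0,0.05],[0,0,0,0,0,0,0.05],[0,0,0,0,0,0,0.05],[0,0,0,0,0,0,0.05],[0,0,0,0,0,0,0.05],[0,0,0,0,0,0,0.05]]]'

```text
time_s: 15.9
tool_pos: [0.5208, -0.1046, 0.045]
tool_rot: [179.9, -0.1, 58.2]
force: [-4.4, 1.1, 20.3]
grip_width: 0.0579
grasp_force: 45.0
```

Run:
```python
from h import *
o=get_obs();print(o["force"],o["tool_pos"],o["tool_rot"],o["grasp_force"])
if o["force"][2]>12 and o["tool_pos"][2]<.0455: print(sign_off())
```

```text
[-4.41280079  1.09158072 20.33855995] [ 0.52083409 -0.1045659   0.04499677] [ 1.79891640e+02 -1.37514112e-01  5.82470328e+01] 45.005072844509044
the job is handed in; nothing more can be done
None
```

The filter cell's keyways dropped over the three pins and it is pressed against a hard stop at seat height, held upright with about 20 N of push; the job was handed in at about 16 s, and the arm never went near the vial, dish or marker.

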